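Stand the yellow socket driver in its bin

ROBOT

A 6-joint arm with a two-finger parallel gripper is mounted at the origin on the work surface. World frame = base frame: x ahead of the robot, y to its left, z up, the work surface at z = 0. Lengths are in m, angles in rad, forces in N, time in s.
With the tool pointing down it reaches from about 0.425 to 0.95 m from the base axis. Payload 3.5 kg.
Tool frame: the origin (TCP) lies on the centre line of the jaws, within the pads' length; the fingertips stand 11 mm ahead of it and the grasp point (between the pads) lies 8 mm behind it; y points along the fingers, x is the direction in which the jaws open and shut, and the axes are right-handed (so a half turn about y gives the same grasp; the last joint's range is limited). The gripper opens to 85 mm and grips with 20 to 120 N. Pads are 22 mm wide; open, the fingers measure 114 mm over their backs; the gripper's body (76 mm by 85 mm) begins 54 mm behind the grasp point. The pads swing forward as they close: fully open they stand 13 mm farther back than shut.
Start: joints at [1.057, 0.286, 1.577, -0, 1.279, -0.15], TCP at [0.24, 0.631, 0.242] pointing down, gripper open.
Joint ranges: [-2.77, 2.77], [-0.9, 2.22], [0.21, 2.48], [-1.53, 4.67], [0.24, 2.81], [-2.84, 2.84]. Speed limits (rad/s): [2.79, 2.79, 3.14, 3.14, 3.14, 3.14].

INTERFACE

Orientations are given as a unit quaternion [x, y, z, w].
In Python, from plant import get_state, read_camera, sign_off gives the robot as it stands.
- The arm moves only by the shell command python3 -m inch 'ROWS' [FORCE]. ROWS is JSON, a list of rows, each an object of numbers: "ax", "ay", "az": the turn, a rotation vector about the tool's x, y, z in rad; "x", "y", "z": the shift along the tool's x, y, z in mm; "hand": the closure, from -1 (fully open) to 1 (shut). In form: [{"ax": .., "ay": .., "az": .., "x": .., "y": .., "z": .., "hand": ..}, ...]. A call has 1 to 5 rows; each row shifts and turns the commanded pose from where the row before left it, along the tool's axes as they then stand; what a row does not reach is not made up. A row lasts 1/12 s, in which the tool goes at most 41.7 mm and 7.16 degrees, less where a joint would pass 70% of its speed; a pose out of reach is approached as far as the arm can. A call with a gripper value outside its range is refused whole. The fingers move at their own pace and stop on an object; FORCE is the grip in N (left out, the last holds). Time passes only in rows, so rows that do not move let the fingers close. It gives the time, the measured TCP pose, the force and the opening at its end, in the units of the state.
- get_state(): the state, without advancing time (a new reading comes with each control period).
- read_camera(name): name is "scene" or "top" or "wrist"; returns a dict with "img" (384x512x3 uint8, red, green, blue), "fov_y" (degrees; the focal length in pixels is half the picture's height over the tangent of half this angle, whatever the lens; pixels are square), "cx", "cy" (the principal point, pixels), "T" (4x4, takes a point from camera to world coordinates); the wrist camera has in their place "T_tool_cam" (4x4, takes a point from camera to tool coordinates, whose origin is the TCP and whose axes are the tool frame's). Camera axes: x right, y down, z forward; pixel columns grow to the right and rows downward; lengths in m; the calibration is good to about 2 mm. A picture is of the moment at which its call begins: read the wrist's pose just before it. There is no depth.
- sign_off(): hands the job in, once; it reports no verdict.
The state is a dict: "time": time; "qpos": joint angles; "dq": joint speeds; "joint_efforts": joint torques, N m; "eef_pos": TCP position; "tcp_rot": TCP orientation; "contact_force": force on the tool from outside, world axes, zero at the start; "wrist_torque": the same for the moment, N m; "opening": opening from 0.0 (shut) to 1.0 (fully open).
Only numpy, scipy, OpenCV 4.12 (cv2) and the standard library are available. Lean on these libraries where they do the work, as an engineer would, in place of code of your own. Each camera call takes 0.05 s, during which the arm holds its last target. There are 200 camera calls.

TASK

Put the yellow-knobbed socket driver away: take it firmly by its ball knob and lift it clear of the bench still lying about level, then loosen the grip just enough that it swings down in the fingers until it hangs with the heavy socket straight below the knob, and tighten again. Lower it into the yellow bin, letting go only once the socket is down on the bin's floor, so that it is left standing upright there with the knob on top. Leave the red-knobbed driver where it lies.

Things in the scene. Friction and masses are not known exactly. Their poses are not given: they have to be found in the camera images.
- yellow_driver_knob (a point): Centre of the yellow driver's plastic ball, 36 mm across, 18 mm above the bench as it lies. x axis: along the driver, socket to ball; level at first, up when it hangs. Pinched firmly across the ball (80 N, fingers about 33 mm apart) it stays level when lifted; opened bit by bit to 34.5-35 mm (20 to 10 N) it swings down, the ball creeping up to 8 mm along +x; at 36 mm it drops.
- yellow_driver_foot (a point): Centre of the end face of the yellow driver's socket, 130 mm from the knob centre along a 12 mm steel rod; same axes. The socket is a bare-metal hexagon, 36 mm across flats (42 over corners), 46 mm long; the driver stands upright on it unaided. Mass about 0.24 kg, centre of mass about 90 mm from the knob centre.
- yellow_bin_floor (a point): Centre of the inner floor of the yellow open-topped bin, a square box fixed to the bench: 86 mm outside, 76 mm inside (walls 5 mm), 60 mm high; this floor is 5 mm above the bench. Its z axis points up, x and y run along its sides. An equal red bin, fixed too, stands near by and stays empty.
- red_driver_knob (a point): Centre of the ball knob (red plastic) of a second, loose driver of the same shape, lying on the bench; same axes. It is to be left alone.
Not all that is in view belongs to the job. What is shaped like the part that bears yellow_driver_knob but green is not meant. Of the things that look like the part that bears yellow_bin_floor, the middle-sized one is meant.

How it is judged:
By the outcome, as a careful person would: the job done as asked, in the order asked, and still so for the second after the job is handed in, with the robot touching nothing.
It also fails if it takes over 51 s, if anything falls off the work surface, if the arm or the gripper's body presses on something with over 40 N, if the wrist force passes 120 N, or if a joint passes its speed limit or range.

## Working session

There is one attempt and no reset: what is moved stays moved. The work goes in short steps, Python scripts to look and compute and a shell command to move; the robot and the scene stay as the last step left them, time stands still between calls to the robot, and variables do not carry over. Pictures are saved under pics/ and viewed, about 8 in all and at most 12, crops included, and the job is handed in when it is done.

```bash
mkdir -p pics; ls; python3 - <<'E'
from plant import get_state, read_camera
import cv2, numpy as np
print(get_state())
for n in ("top","scene"):
    c=read_camera(n); print(n,c["fov_y"],c["cx"],c["cy"],np.round(c["T"],4).tolist(),[k for k in c])
    cv2.imwrite(f"pics/{n}0.png",c["img"][...,::-1]); np.save(f"{n}0.npy",c,allow_pickle=True)
E
```

```text
pics
{'time': 0.0, 'qpos': array([ 1.05696202e+00,  2.87162456e-01,  1.57819057e+00,  3.46505209e-06,
        1.27858484e+00, -1.49972061e-01]), 'dq': array([ 0.00043398, -0.00224269, -0.00029238, -0.00055854, -0.00153918,
        0.00184059]), 'joint_efforts': array([-2.22393021e-03, -4.05999398e+01, -2.92616522e+01, -2.80541399e-04,
        5.84374677e-03,  7.19847606e-06]), 'eef_pos': array([0.23986235, 0.63026695, 0.24094193]), 'tcp_rot': array([ 0.58257465,  0.40053706, -0.40202878, -0.58185024]), 'contact_force': array([-0.00885115,  0.82123626,  0.49373717]), 'wrist_torque': array([ 0.0186051 , -0.00837639,  0.01773127]), 'opening': 0.9988353206988175}
top 50.735513541931624 256.236356408672 195.15584513366892 [[-0.0121, -0.9895, 0.1443, 0.3478], [-0.9997, 0.0087, -0.0237, 0.0369], [0.0222, -0.1445, -0.9893, 1.1333], [0.0, 0.0, 0.0, 1.0]] ['img', 'fov_y', 'cx', 'cy', 'T']
scene 47.302941322211865 256.96303303111455 197.31802104711778 [[0.6183, 0.6859, -0.3837, 1.0164], [0.7859, -0.5382, 0.3045, -0.345], [0.0024, -0.4898, -0.8718, 1.1126], [0.0, 0.0, 0.0, 1.0]] ['img', 'fov_y', 'cx', 'cy', 'T']
```

View pics/top0.png

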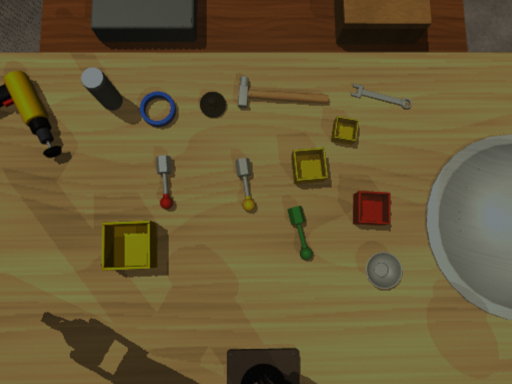

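View pics/scene0.png

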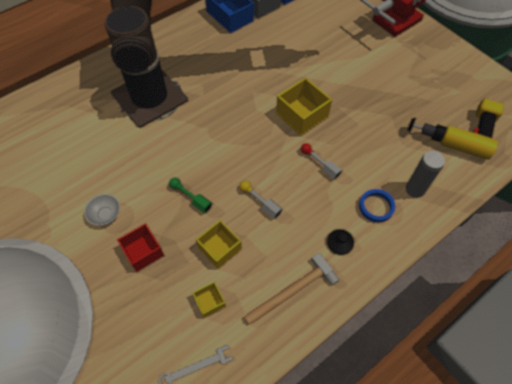

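The top view shows the yellow driver with its knob at about (249,204) and socket at (243,163). The middle-sized yellow bin is at (311,166), the small one at (346,130) and the large one at (130,246). In the scene view the yellow knob is at (246,187), the socket at (272,209) and the bin at (218,243).

```bash
cat > h.py <<'E'
import numpy as np, cv2
def K(c): return c["img"].shape[0]/2/np.tan(np.radians(c["fov_y"]/2))
def ray(c,u,v,T=None):
    T=c["T"] if T is None else T
    d=T[:3,:3]@np.array([(u-c["cx"])/K(c),(v-c["cy"])/K(c),1.]); return T[:3,3],d/np.linalg.norm(d)
def plane(c,u,v,z,T=None):
    o,d=ray(c,u,v,T); return o+d*(z-o[2])/d[2]
def tri(r1,r2):
    (a,d),(b,e)=r1,r2
    s=np.linalg.lstsq(np.c_[d,-e],b-a,rcond=None)[0]; p,q=a+d*s[0],b+e*s[1]
    return (p+q)/2,np.linalg.norm(p-q)
def mask(im,h0,h1,s=140,v=60):
    return cv2.inRange(cv2.cvtColor(im,cv2.COLOR_RGB2HSV),(h0,s,v),(h1,255,255))
def blobs(m,amin=30):
    n,l,st,ce=cv2.connectedComponentsWithStats(m)
    return [(st[i,4],ce[i].round(1),st[i,:4].tolist(),(l==i)) for i in range(1,n) if st[i,4]>=amin]
E
python3 - <<'E'
from h import *
np.set_printoptions(precision=4,suppress=True)
C={n:np.load(f"{n}0.npy",allow_pickle=True).item() for n in("top","scene")}
for n,c in C.items():
    for (u,v) in ([(249,204),(243,165),(311,150),(325,165),(270,195),(249,185)] if n=="top" else [(246,187),(272,209),(260,199)]):
        print(n,u,v,cv2.cvtColor(c["img"][v:v+1,u:u+1],cv2.COLOR_RGB2HSV)[0,0])
    for b in blobs(mask(c["img"],22,34,200,90)):
        print(n,b[0],b[1],b[2],plane(c,*b[1],.018),cv2.minAreaRect(np.argwhere(b[3])[:,::-1].astype(np.float32)))
big=cv2.resize(C["top"]["img"][130:230,220:350],None,fx=6,fy=6,interpolation=cv2.INTER_CUBIC)
cv2.imwrite("pics/top0c.png",big[...,::-1])
E
```

```text
top 249 204 [ 30 225 120]
top 243 165 [ 32  30 118]
top 311 150 [ 23 212  71]
top 325 165 [ 29 220 118]
top 270 195 [ 20 135 121]
top 249 185 [ 19 142  70]
top 948 [21.2 95. ] [4, 71, 37, 53] [0.8048 0.6766 0.018 ] ((21.500003814697266, 95.50000762939453), (52.32398986816406, 19.230182647705078), 63.43495178222656)
top 248 [344.7 130.8] [335, 117, 23, 24] [ 0.6945 -0.2456  0.018 ] ((345.8648376464844, 128.31080627441406), (21.86506462097168, 21.04306983947754), 9.462322235107422)
top 549 [310.2 167.3] [294, 148, 34, 33] [ 0.5885 -0.1431  0.018 ] ((310.3483581542969, 163.8319854736328), (30.51054573059082, 31.506439208984375), 84.80557250976562)
top 114 [248.  203.4] [243, 196, 11, 14] [0.4875 0.0333 0.018 ] ((248.0, 202.5), (13.0, 10.0), 90.0)
top 1189 [132.2 247.5] [102, 221, 48, 49] [0.3698 0.3486 0.018 ] ((125.49998474121094, 245.0), (47.99999237060547, 46.99999237060547), 90.0)
scene 246 187 [ 24 203 143]
scene 272 209 [ 23  17 118]
scene 260 199 [ 21  16 112]
scene 396 [301.5 106.7] [278, 91, 53, 29] [0.3591 0.3592 0.018 ] ((302.86956787109375, 106.22480773925781), (51.886375427246094, 25.243322372436523), 8.32564926147461)
scene 167 [490.9 106.4] [481, 100, 21, 15] [0.7375 0.8443 0.018 ] ((491.16729736328125, 106.36477661132812), (20.819595336914062, 10.499279975891113), 17.35402488708496)
scene 492 [469.4 141.7] [445, 127, 51, 29] [0.7849 0.6753 0.018 ] ((470.0000305175781, 140.0), (50.596439361572266, 17.076297760009766), 18.434947967529297)
scene 59 [245.  186.3] [241, 182, 9, 9] [0.4845 0.0327 0.018 ] ((245.0, 186.0), (8.0, 8.0), 90.0)
scene 496 [215.7 246.2] [198, 233, 42, 29] [ 0.5849 -0.1435  0.018 ] ((217.5055694580078, 241.8950653076172), (30.698047637939453, 30.47505760192871), 48.012786865234375)
scene 337 [207.2 300.8] [195, 290, 29, 24] [ 0.6929 -0.2472  0.018 ] ((208.40003967285156, 298.800048828125), (23.25510597229004, 23.25510597229004), 63.43495178222656)
```

View pics/top0c.png

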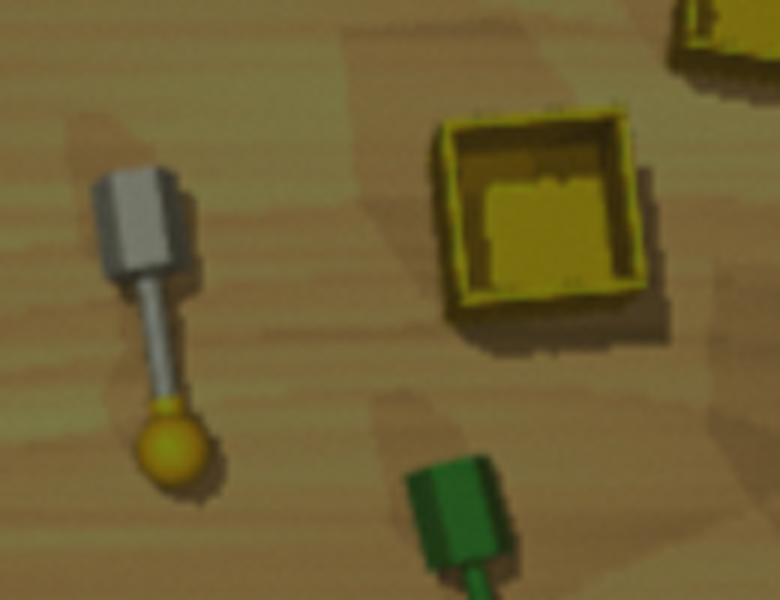

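The crop shows (full-image pixels) the knob centre at about (248.8,205.0) and the far end of the socket at about (242.4,158.6). The outer rim corners of the middle bin are at about (293.3,150.3), (324.6,148.0), (328,178.3) and (297,180.8).

```bash
python3 - <<'E'
from h import *
np.set_printoptions(precision=4,suppress=True)
C={n:np.load(f"{n}0.npy",allow_pickle=True).item() for n in("top","scene")}
t,s=C["top"],C["scene"]
# ball by hough on upsampled saturation mask
def circ(c,x0,y0,r,f=8):
    cr=cv2.resize(c["img"][y0-r:y0+r,x0-r:x0+r],None,fx=f,fy=f,interpolation=cv2.INTER_CUBIC)
    m=mask(cr,22,34,185,70); m=cv2.morphologyEx(m,cv2.MORPH_OPEN,np.ones((45,45),np.uint8)); b=max(blobs(m),key=lambda b:b[0])
    (x,y),rad=cv2.minEnclosingCircle(np.argwhere(b[3])[:,::-1].astype(np.float32))
    return x/f-.5+x0-r+.5/f,y/f-.5+y0-r+.5/f,rad/f
a=circ(t,249,203,16); b=circ(s,246,187,14); print(a,b)
print(plane(t,*a[:2],.018),plane(s,*b[:2],.018),tri(ray(t,*a[:2]),ray(s,*b[:2])))
k=plane(t,*a[:2],.018); 
for z in(.018,.036): print("foot",plane(t,242.4,158.6,z)-k)
near=plane(t,244.4,176.3,.036); far=plane(t,242.3,158.3,.036); print("dir",far,near,np.linalg.norm(far-near),np.degrees(np.arctan2(*(far-k)[1::-1])))
cs=np.array([plane(t,u,v,.06) for u,v in[(293.3,150.3),(324.6,148.),(328,178.3),(297,180.8)]])
print("bin",cs.mean(0),np.linalg.norm(np.roll(cs,-1,0)-cs,axis=1),cs)
fl=np.array([(485,180),(607,178),(612,287),(490,296)])/6+[219.6,129.6]; print("floor",[plane(t,*p,.005) for p in fl])
big=cv2.resize(s["img"][160:280,170:300],None,fx=6,fy=5,interpolation=cv2.INTER_CUBIC)
cv2.imwrite("pics/sc0c.png",big[...,::-1])
from plant import get_state
from scipy.spatial.transform import Rotation as R
print(R.from_quat(get_state()["tcp_rot"]).as_matrix())
E
```

```text
(248.37504959106445, 204.32848739624023, 6.221233367919922) (245.08170890808105, 186.2339448928833, 5.457647800445557)
[0.4849 0.0323 0.018 ] [0.4844 0.033  0.018 ] (array([0.4849, 0.0325, 0.0191]), np.float64(0.00042062057771988286))
foot [0.13   0.0156 0.    ]
foot [0.1257 0.0155 0.018 ]
dir [0.6114 0.048  0.036 ] [0.5606 0.0426 0.036 ] 0.05113658415535506 7.085582912453539
bin [ 0.5878 -0.138   0.06  ] [0.0862 0.0846 0.0845 0.085 ] [[ 0.6271 -0.0915  0.06  ]
 [ 0.633  -0.1775  0.06  ]
 [ 0.5487 -0.1837  0.06  ]
 [ 0.5425 -0.0994  0.06  ]]
floor [array([ 0.614 , -0.1178,  0.005 ]), array([ 0.6145, -0.1763,  0.005 ]), array([ 0.5616, -0.1768,  0.005 ]), array([ 0.5577, -0.1186,  0.005 ])]
[[ 0.3558 -0.0011 -0.9345]
 [ 0.9345 -0.0019  0.3558]
 [-0.0021 -1.      0.0003]]
```

View pics/sc0c.png

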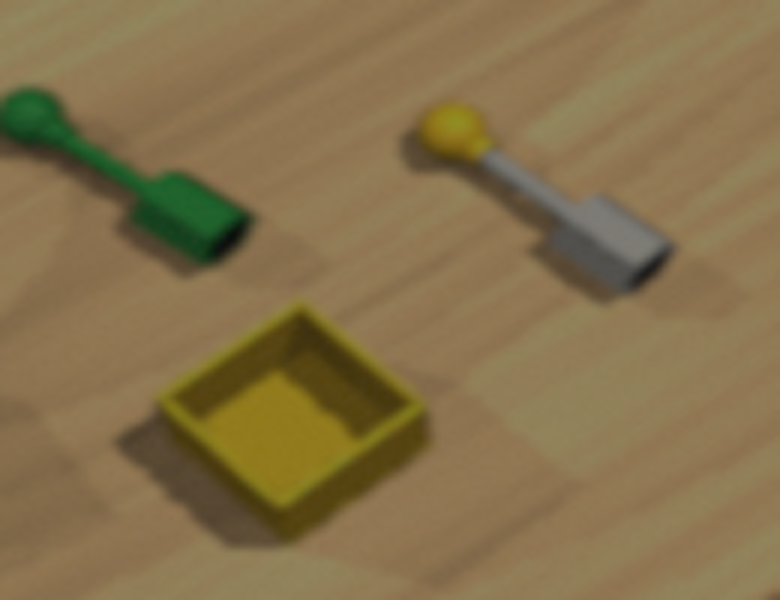

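```bash
for i in 1; do python3 -m inch '[{"x":-29.5,"z":-27.6},{"x":-29.5,"z":-27.6},{"x":-29.5,"z":-27.6},{"x":-29.5,"z":-27.6},{"x":-29.5,"z":-27.6}]'; done
python3 -m inch '[{"x":-29.5,"z":-27.6},{"x":-29.5,"z":-27.6},{"x":-29.5,"z":-27.6},{"x":-29.5,"z":-27.6},{"x":-29.5,"z":-27.6}]'
python3 -m inch '[{"x":-29.5,"z":-27.6},{"x":-29.5,"z":-27.6},{"x":-29.5,"z":-27.6},{"x":-29.5,"z":-27.6},{"x":-29.5,"z":-27.6}]'
python3 -m inch '[{"x":-29.5,"z":-27.6},{"ay":-0.121},{"ay":-0.121},{"ay":-0.121},{"ay":-0.122}]'
python3 -m inch '[{"y":0},{"y":0},{"y":0}]'
python3 - <<'E'
from h import *
from plant import *
from scipy.spatial.transform import Rotation as R
np.set_printoptions(precision=4,suppress=True)
s=get_state(); c=read_camera("wrist")
c["st"]=s; np.save("wrist1.npy",c,allow_pickle=True)
print(s["eef_pos"],R.from_quat(s["tcp_rot"]).as_matrix(),s["qpos"],c["T_tool_cam"],c["fov_y"])
cv2.imwrite("pics/w1.png",c["img"][...,::-1])
S=np.load("scene0.npy",allow_pickle=True).item()
cs=[plane(S,170+u/6-.4,160+v/5-.4,.06) for u,v in[(300,303),(428,405),(283,508),(158,402)]]
print(np.mean(cs,0),cs)
E
```

```text
[0.2399 0.6303 0.2411] [[ 0.3558 -0.0011 -0.9345]
 [ 0.9345 -0.0019  0.3558]
 [-0.0021 -1.      0.0003]] [ 1.057   0.2871  1.578   0.      1.2786 -0.15  ] [[ 1.      0.0007  0.0001  0.0001]
 [ 0.0002 -0.3249  0.9458 -0.1309]
 [ 0.0007 -0.9458 -0.3249  0.0851]
 [ 0.      0.      0.      1.    ]] 69.38049188246625
[ 0.592  -0.1361  0.06  ] [array([ 0.5467, -0.0994,  0.06  ]), array([ 0.6292, -0.0903,  0.06  ]), array([ 0.6366, -0.1731,  0.06  ]), array([ 0.5553, -0.1817,  0.06  ])]validation failed for argument at $[0]...
validation failed for argument at $[0]...
validation failed for argument at $[0]...
validation failed for argument at $[0]...
validation failed for argument at $[0]...
```

View pics/w1.png

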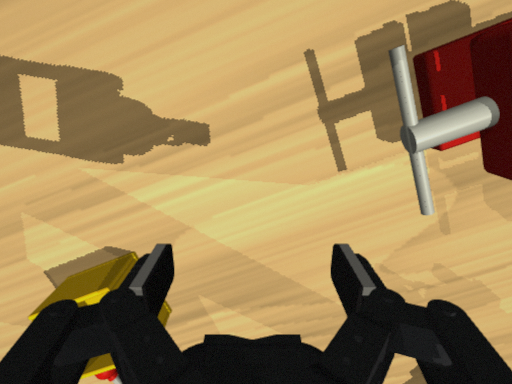

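The picture shows only the start pose, with the vice and the big bin at the edges. The rows were refused because every key has to be given, so I repeat the move with full rows.

```bash
python3 -m inch '[{"ax":0,"ay":0,"az":0,"x":-29.5,"y":0,"z":-27.6,"hand":-1},{"ax":0,"ay":0,"az":0,"x":-29.5,"y":0,"z":-27.6,"hand":-1},{"ax":0,"ay":0,"az":0,"x":-29.5,"y":0,"z":-27.6,"hand":-1},{"ax":0,"ay":0,"az":0,"x":-29.5,"y":0,"z":-27.6,"hand":-1},{"ax":0,"ay":0,"az":0,"x":-29.5,"y":0,"z":-27.6,"hand":-1}]'
```

```text
time: 0.57
eef_pos: [0.3167, 0.442, 0.2418]
tcp_rot: [0.582, 0.401, -0.402, -0.582]
contact_force: [0.7, 1.2, 0.5]
opening: 1.007
```

```bash
python3 -m inch '[{"ax":0,"ay":0,"az":0,"x":-29.5,"y":0,"z":-27.6,"hand":-1},{"ax":0,"ay":0,"az":0,"x":-29.5,"y":0,"z":-27.6,"hand":-1},{"ax":0,"ay":0,"az":0,"x":-29.5,"y":0,"z":-27.6,"hand":-1},{"ax":0,"ay":0,"az":0,"x":-29.5,"y":0,"z":-27.6,"hand":-1},{"ax":0,"ay":0,"az":0,"x":-29.5,"y":0,"z":-27.6,"hand":-1}]'
python3 -m inch '[{"ax":0,"ay":0,"az":0,"x":-29.5,"y":0,"z":-27.6,"hand":-1},{"ax":0,"ay":0,"az":0,"x":-29.5,"y":0,"z":-27.6,"hand":-1},{"ax":0,"ay":0,"az":0,"x":-29.5,"y":0,"z":-27.6,"hand":-1},{"ax":0,"ay":0,"az":0,"x":-29.5,"y":0,"z":-27.6,"hand":-1},{"ax":0,"ay":0,"az":0,"x":-29.5,"y":0,"z":-27.6,"hand":-1}]'
python3 -m inch '[{"ax":0,"ay":-0.121,"az":0,"x":0,"y":0,"z":0,"hand":-1},{"ax":0,"ay":-0.121,"az":0,"x":0,"y":0,"z":0,"hand":-1},{"ax":0,"ay":-0.121,"az":0,"x":0,"y":0,"z":0,"hand":-1},{"ax":0,"ay":-0.122,"az":0,"x":0,"y":0,"z":0,"hand":-1},{"ax":0,"ay":0,"az":0,"x":0,"y":0,"z":0,"hand":-1}]'
cat > look.py <<'E'
import sys
from h import *
from plant import *
from scipy.spatial.transform import Rotation as R
np.set_printoptions(precision=4,suppress=True)
def wrist(name=None):
    s=get_state(); c=read_camera("wrist")
    T=np.eye(4); T[:3,:3]=R.from_quat(s["tcp_rot"]).as_matrix(); T[:3,3]=s["eef_pos"]
    c["T"]=T@c["T_tool_cam"]; c["st"]=s; c["Tt"]=T
    if name: np.save(name+".npy",c,allow_pickle=True); cv2.imwrite(f"pics/{name}.png",c["img"][...,::-1])
    return c
def totool(T,p): return T[:3,:3].T@(np.asarray(p)-T[:3,3])*1000
E
python3 - <<'E'
from look import *
c=wrist("w2"); s=c["st"]; print(s["time"],s["eef_pos"],s["qpos"],c["Tt"][:3,:3])
for b in blobs(mask(c["img"],20,34,185,60),200): print(b[:3],plane(c,*b[1],.018))
print(totool(c["Tt"],[.4848,.0325,.018]))
E
```

```text
time: 0.98
eef_pos: [0.3931, 0.2551, 0.2422]
tcp_rot: [0.582, 0.401, -0.401, -0.582]
contact_force: [0.4, -0.4, -0.3]
opening: 1.001
time: 1.4
eef_pos: [0.4697, 0.068, 0.2423]
tcp_rot: [0.582, 0.401, -0.401, -0.582]
contact_force: [0.2, 0.6, 0.1]
opening: 1.002
time: 1.82
eef_pos: [0.4694, 0.0697, 0.242]
tcp_rot: [-0.468, -0.53, 0.53, 0.469]
contact_force: [-0.5, -0.1, 0.6]
opening: 1.002
1.8167 [0.4694 0.0697 0.242 ] [-0.0668 -0.1682  2.0537  0.      1.2568 -1.7603] [[-0.1224 -0.0007 -0.9925]
 [ 0.9925  0.0001 -0.1224]
 [ 0.0001 -1.      0.0007]]
(np.int32(9817), array([471.5, 112.8]), [416, 45, 96, 131]) [0.3738 0.3323 0.018 ]
(np.int32(617), array([223.6, 169.1]), [211, 154, 26, 33]) [0.4832 0.0344 0.018 ]
(np.int32(9012), array([ 70.9, 246.1]), [0, 192, 137, 120]) [ 0.6258 -0.1757  0.018 ]
[-38.8623 223.9645 -10.8917]
```

View pics/w2.png

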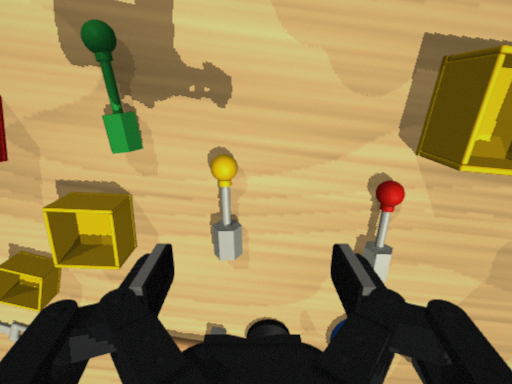

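The wrist picture shows the yellow knob at (224,168) and its socket running down to about (228,258). The middle bin's rim quad is about (45,208), (104,209), (112,268), (57,268). The red driver is well to the right.

```bash
python3 - <<'E'
from look import *
c=np.load("w2.npy",allow_pickle=True).item(); t=np.load("top0.npy",allow_pickle=True).item(); s=np.load("scene0.npy",allow_pickle=True).item()
# ball w/o neck: opening
m=cv2.morphologyEx(mask(c["img"][140:210,190:260],18,34,150,60),cv2.MORPH_OPEN,cv2.getStructuringElement(2,(19,19)))
b=max(blobs(m),key=lambda b:b[0]); (x,y),r=cv2.minEnclosingCircle(np.argwhere(b[3])[:,::-1].astype(np.float32)); x+=190;y+=140
print("ball px",x,y,r)
R1=ray(c,x,y)
for n,q in(("top",ray(t,248.4,204.4)),("scene",ray(s,245.1,186.2))): print(n,tri(R1,q))
k=plane(c,x,y,.018);print(k)
# grey socket/rod axis
hsv=cv2.cvtColor(c["img"],cv2.COLOR_RGB2HSV); g=cv2.inRange(hsv,(0,0,60),(179,50,255)); g[:185]=0;g[265:]=0;g[:,:195]=0;g[:,260:]=0
for v in (190,195,200,205,210,215,225,230,235,240,250,255):
    u=np.where(g[v])[0]; print(v,u.min() if len(u) else 0,u.max() if len(u) else 0,end="; ")
print()
for z,u0,v0 in((.018,None,None),):
    pts=[plane(c,np.where(g[v])[0][[0,-1]].mean(),v,.018) for v in (190,195,200,205,210,215)]
    d=np.array([p-k for p in pts]);print(np.degrees(np.arctan2(d[:,1],d[:,0])))
q=[plane(c,u,v,.06) for u,v in((45,208),(104,209),(112,268),(57,268))]
print("rim",np.mean(q,0),np.array(q))
E
```

```text
ball px 223.5 167.5 13.729630470275879
top (array([ 0.4878,  0.0322, -0.0074]), np.float64(0.0001767135026987449))
scene (array([0.4823, 0.0342, 0.0141]), np.float64(0.000768701276108376))
[0.481  0.0341 0.018 ]
190 221 228; 195 222 228; 200 222 229; 205 222 229; 210 222 229; 215 223 230; 225 213 240; 230 213 240; 235 214 240; 240 214 241; 250 215 241; 255 217 238; 
[7.6346 8.1963 8.5851 8.1289 7.78   8.6751]
rim [ 0.5861 -0.1358  0.06  ] [[ 0.5473 -0.1746  0.06  ]
 [ 0.5397 -0.1032  0.06  ]
 [ 0.6242 -0.0968  0.06  ]
 [ 0.6331 -0.1689  0.06  ]]
```

```bash
python3 -m inch '[{"ax":0,"ay":0,"az":0,"x":-9.5,"y":28,"z":-2.2,"hand":-1},{"ax":0,"ay":0,"az":0,"x":-9.5,"y":28,"z":-2.2,"hand":-1},{"ax":0,"ay":0,"az":0,"x":-9.5,"y":28,"z":-2.3,"hand":-1},{"ax":0,"ay":0,"az":0,"x":-9.4,"y":28,"z":-2.3,"hand":-1},{"ax":0,"ay":0,"az":0,"x":0,"y":28,"z":0,"hand":-1}]'
python3 -m inch '[{"ax":0,"ay":0,"az":0,"x":0,"y":0,"z":0,"hand":-1},{"ax":0,"ay":0,"az":0,"x":0,"y":0,"z":0,"hand":-1}]'
python3 - <<'E'
from look import *
c=wrist("w3"); s=c["st"]; print(s["time"],s["eef_pos"])
m=cv2.morphologyEx(mask(c["img"],18,34,150,60),cv2.MORPH_OPEN,cv2.getStructuringElement(2,(31,31)))
for b in blobs(m,200):
    (x,y),r=cv2.minEnclosingCircle(np.argwhere(b[3])[:,::-1].astype(np.float32)); p=plane(c,x,y,.018); print(b[0],x,y,r,p,totool(c["Tt"],p))
hsv=cv2.cvtColor(c["img"],cv2.COLOR_RGB2HSV); g=cv2.inRange(hsv,(0,0,60),(179,50,255)); 
for v in range(220,384,12):
    u=np.where(g[v,190:320])[0]+190; 
    if len(u)>3: print(v,u.min(),u.max(),plane(c,(u.min()+u.max())/2,v,.018)[:2])
E
```

```text
time: 2.28
eef_pos: [0.4837, 0.0325, 0.1014]
tcp_rot: [0.47, 0.529, -0.528, -0.469]
contact_force: [0.6, 0.1, 0.1]
opening: 1.0
time: 2.45
eef_pos: [0.4817, 0.0337, 0.101]
tcp_rot: [-0.468, -0.528, 0.53, 0.471]
contact_force: [-0.0, 0.5, 1.0]
opening: 1.0
2.45 [0.4817 0.0337 0.101 ]
1499 251.5 202.36363220214844 22.64198875427246 [0.4818 0.0341 0.018 ] [ 0.3056 83.0016 -0.4732]
8552 51.5 295.5 75.71337127685547 [ 0.5971 -0.1407  0.018 ] [-187.0179   82.3808  -94.1555]
244 247 258 [0.5205 0.0396]
256 247 258 [0.5325 0.0411]
268 247 259 [0.5448 0.043 ]
280 238 269 [0.5576 0.0451]
292 233 275 [0.5707 0.0471]
304 233 275 [0.5844 0.0488]
316 234 274 [0.5985 0.0505]
328 237 272 [0.6131 0.0528]
```

```bash
python3 -m inch '[{"ax":0,"ay":-0.018,"az":0,"x":0,"y":25,"z":0,"hand":-1},{"ax":0,"ay":0,"az":0,"x":0,"y":25,"z":0,"hand":-1},{"ax":0,"ay":0,"az":0,"x":0,"y":20,"z":0,"hand":-1},{"ax":0,"ay":0,"az":0,"x":0,"y":12,"z":0,"hand":-1},{"ax":0,"ay":0,"az":0,"x":0,"y":5,"z":0,"hand":-1}]'
python3 -m inch '[{"ax":0,"ay":0,"az":0,"x":0,"y":0,"z":0,"hand":-1},{"ax":0,"ay":0,"az":0,"x":0,"y":0,"z":0,"hand":0},{"ax":0,"ay":0,"az":0,"x":0,"y":0,"z":0,"hand":0},{"ax":0,"ay":0,"az":0,"x":0,"y":0,"z":0,"hand":0.1},{"ax":0,"ay":0,"az":0,"x":0,"y":0,"z":0,"hand":0.1}]' 80
python3 -m inch '[{"ax":0,"ay":0,"az":0,"x":0,"y":0,"z":0,"hand":0.1},{"ax":0,"ay":0,"az":0,"x":0,"y":0,"z":0,"hand":0.1}]' 80
```

```text
time: 2.92
eef_pos: [0.4838, 0.0337, 0.0158]
tcp_rot: [0.464, 0.534, -0.533, -0.464]
contact_force: [0.4, -0.4, 0.4]
opening: 1.001
time: 3.33
eef_pos: [0.484, 0.0333, 0.0165]
tcp_rot: [0.465, 0.534, -0.533, -0.463]
contact_force: [0.6, 0.5, -0.3]
opening: 0.462
time: 3.5
eef_pos: [0.4833, 0.0334, 0.0157]
tcp_rot: [0.464, 0.534, -0.533, -0.464]
contact_force: [0.5, -0.2, -0.9]
opening: 0.45
```

```bash
python3 -m inch '[{"ax":0,"ay":0,"az":0,"x":0,"y":2,"z":0,"hand":0.1},{"ax":0,"ay":0,"az":0,"x":0,"y":0,"z":0,"hand":0.15},{"ax":0,"ay":0,"az":0,"x":0,"y":0,"z":0,"hand":0.2},{"ax":0,"ay":0,"az":0,"x":0,"y":0,"z":0,"hand":1},{"ax":0,"ay":0,"az":0,"x":0,"y":0,"z":0,"hand":1}]' 80
python3 -m inch '[{"ax":0,"ay":0,"az":0,"x":0,"y":0,"z":0,"hand":1},{"ax":0,"ay":0,"az":0,"x":0,"y":0,"z":0,"hand":1},{"ax":0,"ay":0,"az":0,"x":0,"y":0,"z":0,"hand":1},{"ax":0,"ay":0,"az":0,"x":0,"y":0,"z":0,"hand":1}]' 80
```

```text
time: 3.92
eef_pos: [0.4829, 0.0335, 0.0134]
tcp_rot: [-0.464, -0.533, 0.534, 0.464]
contact_force: [-2.4, 0.0, 3.5]
opening: 0.381
time: 4.25
eef_pos: [0.4829, 0.0335, 0.0134]
tcp_rot: [-0.464, -0.533, 0.534, 0.464]
contact_force: [-3.2, -1.0, 4.5]
opening: 0.385
```

```bash
python3 -m inch '[{"ax":0,"ay":0,"az":0,"x":0,"y":-4,"z":0,"hand":1},{"ax":0,"ay":0,"az":0,"x":0,"y":-8,"z":0,"hand":1},{"ax":0,"ay":0,"az":0,"x":0,"y":-12,"z":0,"hand":1},{"ax":0,"ay":0,"az":0,"x":0,"y":-16,"z":0,"hand":1},{"ax":0,"ay":0,"az":0,"x":0,"y":-18,"z":0,"hand":1}]' 80
python3 -m inch '[{"ax":0,"ay":0,"az":0,"x":0,"y":-20,"z":0,"hand":1},{"ax":0,"ay":0,"az":0,"x":0,"y":-20,"z":0,"hand":1},{"ax":0,"ay":0,"az":0,"x":0,"y":-20,"z":0,"hand":1},{"ax":0,"ay":0,"az":0,"x":0,"y":-20,"z":0,"hand":1},{"ax":0,"ay":0,"az":0,"x":0,"y":-20,"z":0,"hand":1}]' 80
python3 -m inch '[{"ax":0,"ay":0,"az":0,"x":0,"y":-20,"z":0,"hand":1},{"ax":0,"ay":0,"az":0,"x":0,"y":-20,"z":0,"hand":1},{"ax":0,"ay":0,"az":0,"x":0,"y":-16,"z":0,"hand":1},{"ax":0,"ay":0,"az":0,"x":0,"y":-10,"z":0,"hand":1},{"ax":0,"ay":0,"az":0,"x":0,"y":-5,"z":0,"hand":1}]' 80
python3 -m inch '[{"ax":0,"ay":0,"az":0,"x":0,"y":0,"z":0,"hand":1},{"ax":0,"ay":0,"az":0,"x":0,"y":0,"z":0,"hand":1},{"ax":0,"ay":0,"az":0,"x":0,"y":0,"z":0,"hand":1}]' 80
python3 - <<'E'
from look import *
c=wrist("w4"); s=c["st"]; print(s["eef_pos"],s["wrist_torque"],s["contact_force"])
S=read_camera("scene"); np.save("s4.npy",S,allow_pickle=True)
im=np.hstack([cv2.resize(c["img"],(400,300)),cv2.resize(S["img"][60:280,130:400],(370,300))])
cv2.imwrite("pics/c4.png",im[...,::-1])
E
```

```text
time: 4.67
eef_pos: [0.4817, 0.0336, 0.0709]
tcp_rot: [-0.463, -0.533, 0.534, 0.465]
contact_force: [-0.5, 0.4, -2.2]
opening: 0.38
time: 5.08
eef_pos: [0.4823, 0.0335, 0.1719]
tcp_rot: [-0.464, -0.533, 0.534, 0.464]
contact_force: [-0.6, -0.2, -2.3]
opening: 0.384
time: 5.5
eef_pos: [0.4834, 0.0334, 0.2438]
tcp_rot: [0.465, 0.534, -0.533, -0.463]
contact_force: [0.8, -0.0, -3.7]
opening: 0.384
time: 5.75
eef_pos: [0.4822, 0.0335, 0.2407]
tcp_rot: [-0.463, -0.533, 0.534, 0.465]
contact_force: [-0.4, 1.0, -3.1]
opening: 0.374
[0.4822 0.0335 0.2407] [-0.0616  0.2632 -0.0132] [-0.4452  0.9818 -3.0835]
```

View pics/c4.png

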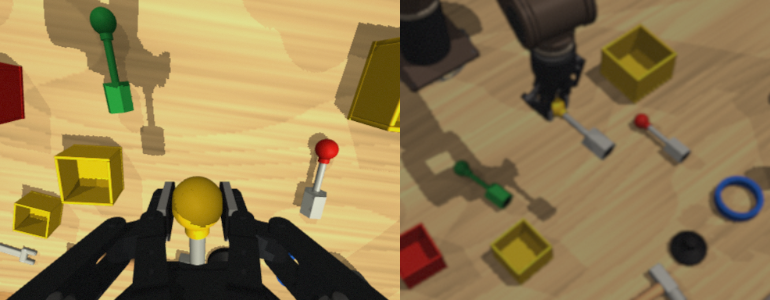

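The driver is held level: knob between the pads at left (197,200), and at right the rod lies level with the socket out front. Next I loosen the grip in steps, watching the wrist torque.

```bash
cat > st.py <<'E'
from plant import get_state
import numpy as np
s=get_state(); print("  T",np.round(s["wrist_torque"],3),"open mm",round(s["opening"]*85,2))
E
python3 -m inch '[{"ax":0,"ay":0,"az":0,"x":0,"y":0,"z":0,"hand":0.21},{"ax":0,"ay":0,"az":0,"x":0,"y":0,"z":0,"hand":0.21},{"ax":0,"ay":0,"az":0,"x":0,"y":0,"z":0,"hand":0.21}]' 80; python3 st.py
python3 -m inch '[{"ax":0,"ay":0,"az":0,"x":0,"y":0,"z":0,"hand":0.2},{"ax":0,"ay":0,"az":0,"x":0,"y":0,"z":0,"hand":0.2},{"ax":0,"ay":0,"az":0,"x":0,"y":0,"z":0,"hand":0.2}]' 80; python3 st.py
python3 -m inch '[{"ax":0,"ay":0,"az":0,"x":0,"y":0,"z":0,"hand":0.195},{"ax":0,"ay":0,"az":0,"x":0,"y":0,"z":0,"hand":0.195},{"ax":0,"ay":0,"az":0,"x":0,"y":0,"z":0,"hand":0.195}]' 80; python3 st.py
```

```text
time: 6.1
eef_pos: [0.4834, 0.0335, 0.2422]
tcp_rot: [0.464, 0.534, -0.533, -0.464]
contact_force: [0.8, 0.3, -3.0]
opening: 0.395
  T [ 0.02   0.041 -0.003] open mm 33.58
time: 6.35
eef_pos: [0.4826, 0.0334, 0.242]
tcp_rot: [-0.464, -0.533, 0.534, 0.464]
contact_force: [-1.4, -0.1, -1.9]
opening: 0.402
  T [-0.018  0.243 -0.01 ] open mm 34.15
time: 6.6
eef_pos: [0.4833, 0.0334, 0.2426]
tcp_rot: [0.464, 0.534, -0.533, -0.464]
contact_force: [-1.3, -0.3, -2.4]
opening: 0.403
  T [-0.006  0.028 -0.067] open mm 34.26
```

```bash
cat > look5.py <<'E'
from look import *
n=sys.argv[1]
c=wrist("w"+n); s=c["st"]; print(s["time"],s["eef_pos"],s["wrist_torque"],s["opening"]*85)
S=read_camera("scene"); np.save(f"s{n}.npy",S,allow_pickle=True)
im=np.hstack([cv2.resize(c["img"],(400,300)),cv2.resize(S["img"][60:280,130:400],(370,300))])
cv2.imwrite(f"pics/c{n}.png",im[...,::-1])
E
python3 look5.py 5; python3 - <<'E'
from h import *
a=np.load("w4.npy",allow_pickle=True).item()["img"].astype(int);b=np.load("w5.npy",allow_pickle=True).item()["img"].astype(int)
d=np.abs(a-b).sum(2)>60; print(d.sum(),[ (b_[0],b_[1],b_[2]) for b_ in blobs(d.astype(np.uint8),60)])
E
```

```text
6.6 [0.4833 0.0334 0.2426] [-0.006   0.0284 -0.0666] 34.26034201611418
17854 [(np.int32(232), array([74.9, 44.2]), [55, 0, 56, 72]), (np.int32(98), array([138.5,  14.4]), [119, 7, 32, 24]), (np.int32(152), array([129.6,  57.1]), [115, 20, 29, 84]), (np.int32(136), array([484.7,  30.7]), [459, 26, 53, 10]), (np.int32(67), array([195.3,  66.7]), [183, 59, 25, 14]), (np.int32(442), array([ 20.8, 108.4]), [0, 65, 34, 95]), (np.int32(2807), array([200.2, 143.3]), [147, 74, 91, 125]), (np.int32(224), array([142.7, 129.9]), [131, 104, 41, 42]), (np.int32(382), array([490.6, 154.2]), [441, 124, 71, 46]), (np.int32(3564), array([250.8, 194.2]), [209, 147, 77, 130]), (np.int32(145), array([413.6, 176. ]), [395, 168, 38, 21]), (np.int32(256), array([114.6, 175.8]), [79, 170, 78, 21]), (np.int32(64), array([157.1, 208. ]), [156, 191, 4, 34]), (np.int32(196), array([413.2, 208.8]), [398, 190, 37, 45]), (np.int32(1600), array([ 99.2, 234.5]), [28, 192, 133, 93]), (np.int32(115), array([290.1, 255.4]), [285, 233, 11, 44]), (np.int32(152), array([187.5, 262.6]), [172, 241, 30, 43]), (np.int32(167), 
[... 233 characters left out ...]
(791), array([ 41.2, 281.4]), [16, 252, 62, 54]), (np.int32(2486), array([251.3, 303.1]), [209, 264, 87, 76]), (np.int32(195), array([111.9, 298.5]), [87, 278, 55, 40]), (np.int32(425), array([421.9, 320.9]), [362, 278, 116, 90]), (np.int32(564), array([ 28.7, 321.1]), [0, 307, 50, 32]), (np.int32(153), array([ 65.3, 336.4]), [37, 314, 52, 47]), (np.int32(72), array([ 12. , 323.7]), [0, 319, 26, 11]), (np.int32(88), array([127.5, 330.6]), [120, 323, 16, 16]), (np.int32(79), array([376.9, 331.1]), [369, 324, 16, 15]), (np.int32(299), array([153.1, 354.2]), [124, 331, 49, 53]), (np.int32(88), array([334.1, 345.5]), [332, 330, 5, 33]), (np.int32(202), array([357. , 356.8]), [337, 331, 44, 53])]
```

View pics/c5.png

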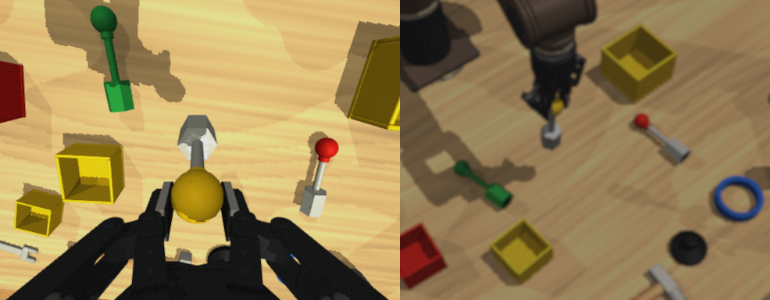

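The driver has swung down. In the wrist view the socket, at (197,133), shows above the knob, so it hangs slightly past vertical and may be swinging. I let it settle and measure the lean by casting rays.

```bash
cat > lean.py <<'E'
from look import *
def lean(name=None):
    c=wrist(name); im=c["img"]; hsv=cv2.cvtColor(im,cv2.COLOR_RGB2HSV)
    g=cv2.inRange(hsv,(0,0,70),(179,60,255)); g[:,:185]=0; g[:,330:]=0; g[:60]=0;g[235:]=0
    g=cv2.morphologyEx(g,cv2.MORPH_OPEN,np.ones((5,5),np.uint8))
    b=max(blobs(g),key=lambda b:b[0]); ys,xs=np.where(b[3]); top=ys.min()
    w=[np.ptp(xs[ys==v]) for v in range(top,ys.max()+1)]
    m=cv2.morphologyEx(mask(im[:,190:320],18,34,150,60),cv2.MORPH_OPEN,cv2.getStructuringElement(2,(31,31)))
    q=max(blobs(m),key=lambda b:b[0]); (x,y),r=cv2.minEnclosingCircle(np.argwhere(q[3])[:,::-1].astype(np.float32)); x+=190
    # ball centre in tool frame: ray cut with jaw mid-plane is degenerate -> distance from ball size
    f=K(c); o=c["T_tool_cam"]
    D=f*18/r; k=np.array([(x-c["cx"])/f*D,(y-c["cy"])/f*D,D])
    kt=(o[:3,:3]@k)+o[:3,3]*1000
    print("t %.2f torque_y %.3f open %.2f eef"%(c["st"]["time"],c["st"]["wrist_torque"][1],c["st"]["opening"]*85),c["st"]["eef_pos"])
    print(" socket rows",top,ys.max(),"cols",xs.min(),xs.max(),"maxw",max(w),"ball",x,y,r,"knob in tool mm",kt)
    o3=o[:3,:3]; 
    for a in range(-30,31,5):   # foot edge rows expected for a lean a (towards tool +z)
        ca,sa=np.cos(np.radians(a)),np.sin(np.radians(a)); ax=np.array([0,ca,sa]); n=np.array([0,-sa,ca])
        P=[kt+130*ax+18*n,kt+130*ax-18*n,kt+84*ax+18*n,kt+84*ax-18*n]
        v=[]
        for p in P:
            pc=o3.T@(p-o[:3,3]*1000); v.append(round(c["cy"]+f*pc[1]/pc[2]))
        print((a,v),end=" ")
    print()
if __name__=="__main__": lean(sys.argv[1] if len(sys.argv)>1 else None)
E
python3 lean.py
python3 -m inch '[{"ax":0,"ay":0,"az":0,"x":0,"y":0,"z":0,"hand":0.195},{"ax":0,"ay":0,"az":0,"x":0,"y":0,"z":0,"hand":0.195},{"ax":0,"ay":0,"az":0,"x":0,"y":0,"z":0,"hand":0.195}]' 80; python3 lean.py | head -2
python3 -m inch '[{"ax":0,"ay":0,"az":0,"x":0,"y":0,"z":0,"hand":0.195},{"ax":0,"ay":0,"az":0,"x":0,"y":0,"z":0,"hand":0.195},{"ax":0,"ay":0,"az":0,"x":0,"y":0,"z":0,"hand":0.195},{"ax":0,"ay":0,"az":0,"x":0,"y":0,"z":0,"hand":0.195}]' 80; python3 lean.py|head -2
```

```text
t 6.70 torque_y -0.000 open 34.54 eef [0.4831 0.0334 0.2424]
 socket rows 151 213 cols 228 276 maxw 48 ball 252.0 250.0 36.000099182128906 knob in tool mm [ 0.7146 -9.6977 10.8992]
(-30, [228, 266, 225, 271]) (-25, [216, 254, 215, 261]) (-20, [204, 241, 206, 251]) (-15, [193, 230, 197, 242]) (-10, [181, 218, 188, 232]) (-5, [169, 206, 180, 223]) (0, [158, 194, 171, 214]) (5, [146, 183, 162, 205]) (10, [134, 171, 154, 196]) (15, [122, 160, 145, 187]) (20, [110, 148, 137, 178]) (25, [97, 136, 128, 169]) (30, [84, 124, 120, 161]) 
time: 7.0
eef_pos: [0.4831, 0.0334, 0.2423]
tcp_rot: [-0.464, -0.534, 0.534, 0.464]
contact_force: [-0.5, -0.6, -3.4]
opening: 0.406
t 7.00 torque_y -0.049 open 34.55 eef [0.4831 0.0334 0.2423]
 socket rows 151 213 cols 228 276 maxw 48 ball 252.0 250.0 36.000099182128906 knob in tool mm [ 0.7145 -9.6975 10.899 ]
time: 7.38
eef_pos: [0.4831, 0.0334, 0.2423]
tcp_rot: [0.464, 0.534, -0.534, -0.464]
contact_force: [-0.9, 0.1, -2.1]
opening: 0.404
t 7.38 torque_y -0.031 open 34.31 eef [0.4831 0.0334 0.2423]
 socket rows 152 213 cols 228 276 maxw 48 ball 252.0 250.0 36.000099182128906 knob in tool mm [ 0.7145 -9.6976 10.8991]
```

```bash
python3 -m inch '[{"ax":0,"ay":0,"az":0,"x":0,"y":0,"z":0,"hand":0.21},{"ax":0,"ay":0,"az":0,"x":0,"y":0,"z":0,"hand":0.23},{"ax":0,"ay":0,"az":0,"x":0,"y":0,"z":0,"hand":1},{"ax":0,"ay":0,"az":0,"x":0,"y":0,"z":0,"hand":1},{"ax":0,"ay":0,"az":0,"x":0,"y":0,"z":0,"hand":1}]' 80; python3 lean.py w6 | head -2
python3 - <<'E'
from look import *
for n in("w4","w5","w6"):
    c=np.load(n+".npy",allow_pickle=True).item(); o=c["T_tool_cam"]; f=K(c)
    m=mask(c["img"][:,190:320],18,34,150,60)
    m=cv2.morphologyEx(m,cv2.MORPH_OPEN,cv2.getStructuringElement(2,(41,41)))
    q=max(blobs(m),key=lambda b:b[0]); P=np.argwhere(q[3])[:,::-1]; lo,hi=P.min(0),P.max(0)
    x=190+(lo[0]+hi[0])/2; y=(lo[1]+hi[1])/2; 
    print(n,lo,hi,x,y)
    for yt in (-4.6,-8,-12):
        d=o[:3,:3]@np.array([(x-c["cx"])/f,(y-c["cy"])/f,1]); t=(yt-o[1,3]*1000)/d[1]; print("  ",o[:3,3]*1000+t*d, "r exp",18*f/t)
c=np.load("w6.npy",allow_pickle=True).item()
cv2.imwrite("pics/w6c.png",cv2.resize(c["img"][120:320,150:360],None,fx=3,fy=3)[:, :, ::-1])
E
```

```text
time: 7.85
eef_pos: [0.4831, 0.0334, 0.2423]
tcp_rot: [0.464, 0.534, -0.534, -0.464]
contact_force: [-0.5, 0.1, -2.0]
opening: 0.38
t 7.85 torque_y 0.004 open 32.30 eef [0.4831 0.0334 0.2423]
 socket rows 150 212 cols 228 276 maxw 48 ball 252.5 249.62857055664062 35.66023254394531 knob in tool mm [ 0.9675 -8.4814 10.3713]
w4 [ 30 226] [ 94 298] 252.0 262.0
   [ 0.7219 -4.6     0.5176] r exp 33.992711166456225
   [ 0.7196 -8.      2.7888] r exp 34.93295590832823
   [  0.7169 -12.       5.4607] r exp 36.10795932131228
w5 [ 29 215] [ 95 286] 252.0 250.5
   [ 0.7182 -4.6     7.4892] r exp 34.5239922268009
   [ 0.716  -8.      9.5727] r exp 35.478901139293534
   [  0.7134 -12.      12.0238] r exp 36.6722276894931
w6 [ 30 215] [ 94 285] 252.0 250.0
   [ 0.7178 -4.6     7.7874] r exp 34.54737180763893
   [ 0.7156 -8.      9.8629] r exp 35.502933929788604
   [  0.713  -12.      12.3046] r exp 36.69707727569515
```

View pics/w6c.png

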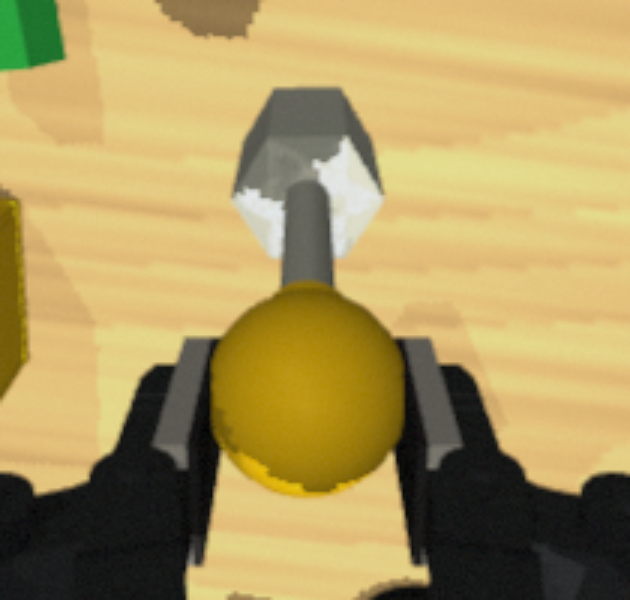

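The crop shows the knob gripped between the pads with the rod and socket below it. The far foot edge is at v≈149.5, and the upper socket face runs from about v=165 to 205. I check the lean with these three rows.

```bash
python3 - <<'E'
from look import *
from scipy.optimize import least_squares
c=np.load("w6.npy",allow_pickle=True).item(); o=c["T_tool_cam"]; f=K(c)
def rows(p):
    y,z,a=p; k=np.array([.7,y,z]); a=np.radians(a); ax=np.array([0,np.cos(a),np.sin(a)]); n=np.array([0,-np.sin(a),np.cos(a)])
    out=[]
    for P in(k,k+130*ax+18*n,k+84*ax+18*n,k+84*ax-18*n):
        q=o[:3,:3].T@(P-o[:3,3]*1000); out.append(c["cy"]+f*q[1]/q[2])
    return np.array(out)
for w in (35.5,34.5):
  r=least_squares(lambda p:np.r_[rows(p)-[250,149.5,165,205],0],[-6,8,3]); print(r.x,r.fun)
print(c["Tt"][:3,:3]); T=c["Tt"]; kt=np.array([.7,r.x[0],r.x[1]]); a=np.radians(r.x[2])
kw=T[:3,:3]@kt/1000+T[:3,3]; print("knob w",kw,"foot w",T[:3,:3]@(kt+130*np.array([0,np.cos(a),np.sin(a)]))/1000+T[:3,3])
E
```

```text
[1.5298 4.2057 5.9741] [-0.2564 -0.7991  0.5429  0.5358  0.    ]
[1.5298 4.2057 5.9741] [-0.2564 -0.7991  0.5429  0.5358  0.    ]
[[-0.1388  0.     -0.9903]
 [ 0.9903  0.     -0.1388]
 [ 0.     -1.     -0.    ]]
knob w [0.4789 0.0336 0.2408] foot w [0.4655 0.0317 0.1115]
```

```bash
python3 -m inch '[{"ax":-0.04,"ay":0,"az":0,"x":0,"y":0,"z":0,"hand":1},{"ax":-0.04,"ay":0,"az":0,"x":0,"y":0,"z":0,"hand":1},{"ax":0,"ay":0,"az":0,"x":-6,"y":0.2,"z":-2.9,"hand":1},{"ax":0,"ay":0,"az":0,"x":-12,"y":0.5,"z":-5.8,"hand":1},{"ax":0,"ay":0,"az":0,"x":-18,"y":0.7,"z":-8.7,"hand":1}]' 80
python3 -m inch '[{"ax":0,"ay":0,"az":0,"x":-20,"y":0.8,"z":-9.7,"hand":1},{"ax":0,"ay":0,"az":0,"x":-20,"y":0.8,"z":-9.7,"hand":1},{"ax":0,"ay":0,"az":0,"x":-20,"y":0.8,"z":-9.7,"hand":1},{"ax":0,"ay":0,"az":0,"x":-20,"y":0.8,"z":-9.7,"hand":1},{"ax":0,"ay":0,"az":0,"x":-20,"y":0.8,"z":-9.7,"hand":1}]' 80
python3 -m inch '[{"ax":0,"ay":0,"az":0,"x":-18,"y":0.7,"z":-8.7,"hand":1},{"ax":0,"ay":0,"az":0,"x":-15,"y":0.6,"z":-7.2,"hand":1},{"ax":0,"ay":0,"az":0,"x":-9,"y":0.3,"z":-4.3,"hand":1},{"ax":0,"ay":0,"az":0,"x":-5,"y":0.2,"z":-2.4,"hand":1},{"ax":0,"ay":0,"az":0,"x":0,"y":0,"z":0,"hand":1}]' 80
python3 -m inch '[{"ax":0,"ay":0,"az":0,"x":0,"y":0,"z":0,"hand":1},{"ax":0,"ay":0,"az":0,"x":0,"y":0,"z":0,"hand":1}]' 80
python3 look5.py 7; python3 -c "
from look import *
t=read_camera('top');np.save('t7.npy',t,allow_pickle=True);S=np.load('s7.npy',allow_pickle=True).item()
a=cv2.resize(np.load('w7.npy',allow_pickle=True).item()['img'],(400,300))
b=cv2.resize(S['img'][130:280,150:300],(400,400)); d=cv2.resize(t['img'][100:250,220:370],(400,400))
im=np.zeros((400,800,3),np.uint8); im[:,:400]=b; im[:,400:]=d; cv2.imwrite('pics/c7.png',im[...,::-1])
print(get_state()['qpos'],get_state()['tcp_rot'])"
```

```text
time: 8.32
eef_pos: [0.5057, -0.0001, 0.2425]
tcp_rot: [0.482, 0.555, -0.512, -0.445]
contact_force: [-0.5, -0.6, -3.1]
opening: 0.383
time: 8.73
eef_pos: [0.5687, -0.0944, 0.242]
tcp_rot: [0.482, 0.554, -0.512, -0.445]
contact_force: [-0.2, 0.8, -3.3]
opening: 0.382
time: 9.15
eef_pos: [0.597, -0.1368, 0.2418]
tcp_rot: [0.482, 0.554, -0.512, -0.446]
contact_force: [-0.4, -0.6, -3.5]
opening: 0.381
time: 9.32
eef_pos: [0.5961, -0.1348, 0.2421]
tcp_rot: [0.482, 0.555, -0.512, -0.445]
contact_force: [0.0, -0.4, -2.9]
opening: 0.378
9.3167 [ 0.5961 -0.1348  0.2421] [-0.0259  0.0668  0.0221] 32.13402568792522
[-0.4045  0.1092  1.7837  0.0448  1.1806 -2.131 ] [ 0.4819  0.5547 -0.512  -0.4449]
```

View pics/c7.png

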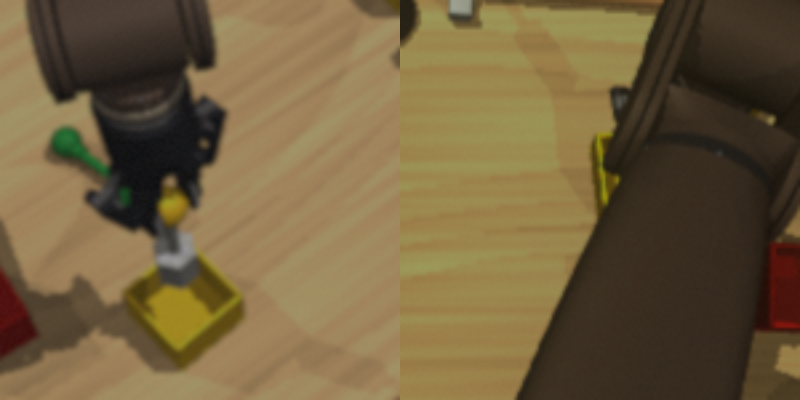

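Left (scene): the knob is at crop (173,208) and the socket's lower end at about (179,275), above the bin. Right (top): the arm hides the driver. I check position and lean from the scene rays.

```bash
python3 - <<'E'
from look import *
S=np.load("s7.npy",allow_pickle=True).item(); c=np.load("w7.npy",allow_pickle=True).item(); print(c["st"]["eef_pos"])
cr=cv2.resize(S["img"][190:250,195:245],None,fx=8,fy=8,interpolation=cv2.INTER_CUBIC)
hs=cv2.cvtColor(cr,cv2.COLOR_RGB2HSV)
m=cv2.morphologyEx(cv2.inRange(hs,(20,185,90),(34,255,255)),cv2.MORPH_OPEN,np.ones((9,9),np.uint8))
f=lambda p:(195+p[0]/8-.44,190+p[1]/8-.44)
for b in blobs(m,500): print("y",b[0],f(b[1]),b[2])
g=cv2.morphologyEx(cv2.inRange(hs,(0,0,70),(179,70,255)),cv2.MORPH_OPEN,np.ones((25,25),np.uint8))
for b in blobs(g,500): print("g",b[0],f(b[1]),[round(v/8,1) for v in b[2]])
k=(214.4,207.5)
for zk in(.238,.242,.246,.250):
    K_=plane(S,*k,zk); print(zk,K_)
    for a in (0,3,6):    # lean back to base: predicted pixel of socket middle (107mm) & foot
        for L in (.107,.130):
            p=K_+L*np.array([-np.sin(np.radians(a)),0,-np.cos(np.radians(a))]); q=np.linalg.inv(S["T"])@np.r_[p,1]; F=K(S)
            print("   lean",a,L,np.round([S["cx"]+F*q[0]/q[2],S["cy"]+F*q[1]/q[2]],1),end="")
    print()
E
```

```text
[ 0.5961 -0.1348  0.2421]
y 6328 (np.float64(214.385), np.float64(206.7975)) [116, 87, 89, 106]
y 31312 (np.float64(219.835), np.float64(242.5975)) [20, 295, 343, 185]
g 11161 (np.float64(215.4225), np.float64(224.2475)) [13.1, 26.9, 15.2, 14.9]
0.238 [ 0.593  -0.1314  0.238 ]
   lean 0 0.107 [218.  227.8]   lean 0 0.13 [218.6 231.8]   lean 3 0.107 [216.6 226.2]   lean 3 0.13 [217.1 229.8]   lean 6 0.107 [215.3 224.5]   lean 6 0.13 [215.5 227.8]
0.242 [ 0.5949 -0.1324  0.242 ]
   lean 0 0.107 [218.  227.9]   lean 0 0.13 [218.7 231.9]   lean 3 0.107 [216.6 226.3]   lean 3 0.13 [217.1 229.9]   lean 6 0.107 [215.3 224.6]   lean 6 0.13 [215.5 227.9]
0.246 [ 0.5968 -0.1334  0.246 ]
   lean 0 0.107 [218. 228.]   lean 0 0.13 [218.7 232. ]   lean 3 0.107 [216.7 226.4]   lean 3 0.13 [217.1 230. ]   lean 6 0.107 [215.3 224.7]   lean 6 0.13 [215.5 228. ]
0.25 [ 0.5988 -0.1343  0.25  ]
   lean 0 0.107 [218.  228.1]   lean 0 0.13 [218.7 232.1]   lean 3 0.107 [216.7 226.4]   lean 3 0.13 [217.1 230.1]   lean 6 0.107 [215.3 224.7]   lean 6 0.13 [215.5 228. ]
```

```bash
python3 - <<'E'
from look import *
F=lambda S,p:(lambda q:np.array([S["cx"]+K(S)*q[0]/q[2],S["cy"]+K(S)*q[1]/q[2]]))(np.linalg.inv(S["T"])@np.r_[p,1])
for n in "457":
    S=np.load(f"s{n}.npy",allow_pickle=True).item(); c=np.load(f"w{n}.npy",allow_pickle=True).item(); T=c["Tt"]; print(n,"tool y",T[:3,1],"z",T[:3,2],c["st"]["eef_pos"])
    p0=F(S,T[:3,3]).astype(int); r=30; x0,y0=p0-[r,r-12]
    cr=cv2.resize(S["img"][y0:y0+2*r,x0:x0+2*r],None,fx=8,fy=8,interpolation=cv2.INTER_CUBIC); hs=cv2.cvtColor(cr,cv2.COLOR_RGB2HSV)
    f=lambda p:np.array([x0+p[0]/8-.44,y0+p[1]/8-.44])
    m=cv2.morphologyEx(cv2.inRange(hs,(20,150,60),(34,255,255)),cv2.MORPH_OPEN,np.ones((9,9),np.uint8))
    for b in blobs(m,1500): print(" y",b[0],f(b[1]),f(b[2][:2]),np.array(b[2][2:])/8)
    g=cv2.morphologyEx(cv2.inRange(hs,(0,0,60),(179,80,255)),cv2.MORPH_OPEN,np.ones((35,35),np.uint8))
    for b in blobs(g,1500): print(" g",b[0],f(b[1]),f(b[2][:2]),np.array(b[2][2:])/8)
    for kt in([.7,-5,0],[.7,-6,8.5]): print(" knob pred px",kt,F(S,T[:3,3]+T[:3,:3]@np.array(kt)/1000))
E
```

```text
4 tool y [-0.0031  0.0004 -1.    ] z [-0.9903 -0.1387  0.003 ] [0.4822 0.0335 0.2407]
 y 7155 [245.1975 138.21  ] [239.81  131.185] [11. 14.]
 g 7358 [267.9225 161.81  ] [263.56 153.56] [ 8.    17.375]
 knob pred px [0.7, -5, 0] [242.9317 137.8855]
 knob pred px [0.7, -6, 8.5] [240.4659 135.7015]
5 tool y [ 0.0008 -0.     -1.    ] z [-0.9903 -0.1387 -0.0008] [0.4833 0.0334 0.2426]
 y 5515 [244.36   137.4225] [239.685 131.31 ] [ 9.75  12.875]
 g 9785 [240.1225 156.635 ] [232.685 150.185] [14.625 12.625]
 knob pred px [0.7, -5, 0] [243.153  137.7059]
 knob pred px [0.7, -6, 8.5] [240.6814 135.5249]
7 tool y [ 0.0784  0.0116 -0.9969] z [-0.9871 -0.1388 -0.0793] [ 0.5961 -0.1348  0.2421]
 y 8297 [214.36  206.635] [208.435 199.56 ] [12.625 14.875]
 y 43605 [219.0475 241.1475] [196.185 224.31 ] [44.75 25.25]
 g 14762 [215.8975 225.035 ] [207.56 216.31] [15.875 18.5  ]
 knob pred px [0.7, -5, 0] [213.7402 207.0972]
 knob pred px [0.7, -6, 8.5] [211.1015 204.6958]
```

```bash
python3 -c "
from look import *
S=np.load('s7.npy',allow_pickle=True).item()
for z in (.13,.135,.14): print(plane(S,215.9,225.0,z))"
python3 -m inch '[{"ax":0,"ay":0,"az":0,"x":0,"y":8,"z":0.6,"hand":1},{"ax":0,"ay":0,"az":0,"x":0,"y":12,"z":1,"hand":1},{"ax":0,"ay":0,"az":0,"x":0,"y":12,"z":1,"hand":1},{"ax":0,"ay":0,"az":0,"x":0,"y":6,"z":0.4,"hand":1},{"ax":0,"ay":0,"az":0,"x":0,"y":0,"z":0,"hand":1}]' 80
```

```text
[ 0.5831 -0.1307  0.13  ]
[ 0.5853 -0.1318  0.135 ]
[ 0.5875 -0.1329  0.14  ]
time: 9.88
eef_pos: [0.5947, -0.1347, 0.2003]
tcp_rot: [0.48, 0.554, -0.513, -0.447]
contact_force: [0.6, 0.1, -2.4]
opening: 0.379
```

```bash
python3 -m inch '[{"ax":0,"ay":0,"az":0,"x":-3.5,"y":0.3,"z":-3.5,"hand":1},{"ax":0,"ay":0,"az":0,"x":0,"y":8,"z":0.6,"hand":1},{"ax":0,"ay":0,"az":0,"x":0,"y":12,"z":1,"hand":1},{"ax":0,"ay":0,"az":0,"x":0,"y":12,"z":1,"hand":1},{"ax":0,"ay":0,"az":0,"x":0,"y":6,"z":0.4,"hand":1}]' 80
python3 -m inch '[{"ax":0,"ay":0,"az":0,"x":0,"y":8,"z":0.6,"hand":1},{"ax":0,"ay":0,"az":0,"x":0,"y":4,"z":0.3,"hand":1},{"ax":0,"ay":0,"az":0,"x":0,"y":0,"z":0,"hand":1}]' 80
python3 -m inch '[{"ax":0,"ay":0,"az":0,"x":0,"y":3,"z":0.2,"hand":1},{"ax":0,"ay":0,"az":0,"x":0,"y":0,"z":0,"hand":1}]' 80
```

```text
time: 10.3
eef_pos: [0.5993, -0.138, 0.1631]
tcp_rot: [0.481, 0.554, -0.512, -0.446]
contact_force: [-0.5, 0.4, -3.8]
opening: 0.38
time: 10.55
eef_pos: [0.5998, -0.1381, 0.1521]
tcp_rot: [0.481, 0.554, -0.512, -0.446]
contact_force: [-0.7, 0.9, -2.8]
opening: 0.381
time: 10.72
eef_pos: [0.6007, -0.1385, 0.1509]
tcp_rot: [0.482, 0.555, -0.512, -0.445]
contact_force: [-0.3, 0.2, -2.7]
opening: 0.379
```

```bash
python3 -m inch '[{"ax":0,"ay":0,"az":0,"x":0,"y":4,"z":0.3,"hand":1},{"ax":0,"ay":0,"az":0,"x":0,"y":4,"z":0.3,"hand":1},{"ax":0,"ay":0,"az":0,"x":0,"y":2,"z":0.2,"hand":1},{"ax":0,"ay":0,"az":0,"x":0,"y":0,"z":0,"hand":1}]' 80
python3 -m inch '[{"ax":0,"ay":0,"az":0,"x":0,"y":2,"z":0.2,"hand":1},{"ax":0,"ay":0,"az":0,"x":0,"y":0,"z":0,"hand":1}]' 80
```

```text
time: 11.05
eef_pos: [0.6001, -0.1382, 0.14]
tcp_rot: [0.482, 0.554, -0.512, -0.446]
contact_force: [0.1, -0.5, -3.2]
opening: 0.383
time: 11.22
eef_pos: [0.6005, -0.1384, 0.1386]
tcp_rot: [0.482, 0.554, -0.512, -0.445]
contact_force: [0.3, -0.2, -2.8]
opening: 0.38
```

```bash
python3 -m inch '[{"ax":0,"ay":0,"az":0,"x":0,"y":2,"z":0.2,"hand":1},{"ax":0,"ay":0,"az":0,"x":0,"y":0,"z":0,"hand":1}]' 80
```

```text
time: 11.38
eef_pos: [0.6004, -0.1384, 0.1366]
tcp_rot: [0.482, 0.554, -0.512, -0.445]
contact_force: [-0.3, -0.3, -2.6]
opening: 0.38
```

```bash
python3 -m inch '[{"ax":0,"ay":0,"az":0,"x":0,"y":2,"z":0.2,"hand":1},{"ax":0,"ay":0,"az":0,"x":0,"y":0,"z":0,"hand":1}]' 80
```

```text
time: 11.55
eef_pos: [0.6003, -0.1384, 0.1345]
tcp_rot: [0.482, 0.554, -0.512, -0.445]
contact_force: [-0.6, -0.6, -2.6]
opening: 0.375
```

```bash
python3 -m inch '[{"ax":0,"ay":0,"az":0,"x":0,"y":2,"z":0.2,"hand":1},{"ax":0,"ay":0,"az":0,"x":0,"y":0,"z":0,"hand":1}]' 80
```

```text
time: 11.72
eef_pos: [0.6008, -0.1386, 0.1334]
tcp_rot: [0.483, 0.555, -0.512, -0.445]
contact_force: [-0.2, 0.5, 0.4]
opening: 0.379
```

```bash
python3 -m inch '[{"ax":0,"ay":0,"az":0,"x":0,"y":1.5,"z":0.1,"hand":1},{"ax":0,"ay":0,"az":0,"x":0,"y":0,"z":0,"hand":1}]' 80
```

```text
time: 11.88
eef_pos: [0.6016, -0.1386, 0.1334]
tcp_rot: [0.483, 0.555, -0.511, -0.444]
contact_force: [-0.3, 1.1, 4.5]
opening: 0.382
```

```bash
python3 -m inch '[{"ax":0,"ay":0,"az":0,"x":0,"y":0,"z":0,"hand":0.2},{"ax":0,"ay":0,"az":0,"x":0,"y":0,"z":0,"hand":0.19},{"ax":0,"ay":0,"az":0,"x":0,"y":0,"z":0,"hand":0.18},{"ax":0,"ay":0,"az":0,"x":0,"y":0,"z":0,"hand":0.17},{"ax":0,"ay":0,"az":0,"x":0,"y":0,"z":0,"hand":0.16}]' 80
python3 -m inch '[{"ax":0,"ay":0,"az":0,"x":0,"y":0,"z":0,"hand":0.15},{"ax":0,"ay":0,"az":0,"x":0,"y":0,"z":0,"hand":0.13},{"ax":0,"ay":0,"az":0,"x":0,"y":0,"z":0,"hand":0.1},{"ax":0,"ay":0,"az":0,"x":0,"y":0,"z":0,"hand":0.05},{"ax":0,"ay":0,"az":0,"x":0,"y":0,"z":0,"hand":0.05}]' 80
python3 - <<'E'
from look import *
c=wrist("w8");S=read_camera("scene");np.save("s8.npy",S,allow_pickle=True)
print(c["st"]["eef_pos"],c["st"]["contact_force"],c["st"]["wrist_torque"])
im=np.hstack([cv2.resize(c["img"],(400,300)),cv2.resize(S["img"][170:290,160:310],(375,300))]); cv2.imwrite("pics/c8.png",im[...,::-1])
E
```

```text
time: 12.3
eef_pos: [0.6009, -0.1387, 0.1319]
tcp_rot: [0.483, 0.555, -0.512, -0.445]
contact_force: [-0.4, -0.4, -0.4]
opening: 0.421
time: 12.72
eef_pos: [0.6003, -0.1384, 0.1309]
tcp_rot: [0.482, 0.554, -0.512, -0.445]
contact_force: [0.4, -0.5, 0.2]
opening: 0.475
[ 0.6003 -0.1384  0.1309] [ 0.3576 -0.4603  0.2362] [ 0.0352  0.0356 -0.014 ]
```

View pics/c8.png

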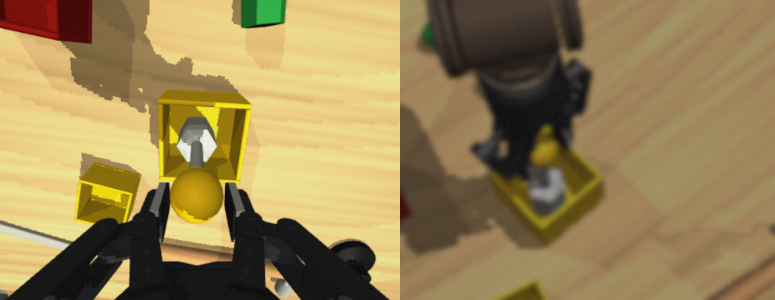

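The driver stands in the bin on its socket, with the knob free between the fingers at (197,195). I open fully and retreat straight up.

```bash
python3 -m inch '[{"ax":0,"ay":0,"az":0,"x":0,"y":0,"z":0,"hand":-0.2},{"ax":0,"ay":0,"az":0,"x":0,"y":0,"z":0,"hand":-0.5},{"ax":0,"ay":0,"az":0,"x":0,"y":0,"z":0,"hand":-1},{"ax":0,"ay":0,"az":0,"x":0,"y":0,"z":0,"hand":-1},{"ax":0,"ay":0,"az":0,"x":0,"y":0,"z":0,"hand":-1}]'
python3 -m inch '[{"ax":0,"ay":0,"az":0,"x":0,"y":-10,"z":-0.8,"hand":-1},{"ax":0,"ay":0,"az":0,"x":0,"y":-20,"z":-1.6,"hand":-1},{"ax":0,"ay":0,"az":0,"x":0,"y":-25,"z":-2,"hand":-1},{"ax":0,"ay":0,"az":0,"x":0,"y":-25,"z":-2,"hand":-1},{"ax":0,"ay":0,"az":0,"x":0,"y":-25,"z":-2,"hand":-1}]'
python3 -m inch '[{"ax":0,"ay":0,"az":0,"x":35,"y":0,"z":0,"hand":-1},{"ax":0,"ay":0,"az":0,"x":35,"y":0,"z":0,"hand":-1},{"ax":0,"ay":0,"az":0,"x":35,"y":0,"z":0,"hand":-1},{"ax":0,"ay":0,"az":0,"x":35,"y":0,"z":0,"hand":-1},{"ax":0,"ay":0,"az":0,"x":35,"y":0,"z":0,"hand":-1}]'
python3 -m inch '[{"ax":0,"ay":0,"az":0,"x":35,"y":0,"z":0,"hand":-1},{"ax":0,"ay":0,"az":0,"x":35,"y":0,"z":0,"hand":-1},{"ax":0,"ay":0,"az":0,"x":0,"y":0,"z":0,"hand":-1},{"ax":0,"ay":0,"az":0,"x":0,"y":0,"z":0,"hand":-1}]'
python3 - <<'E'
from look import *
S=read_camera("scene");t=read_camera("top"); s=get_state(); print(s["time"],s["eef_pos"],s["contact_force"],s["dq"])
im=np.zeros((400,800,3),np.uint8); im[:,:400]=cv2.resize(S["img"][150:290,160:300],(400,400)); im[:,400:]=cv2.resize(t["img"][100:240,220:360],(400,400)); cv2.imwrite("pics/c9.png",im[...,::-1])
E
```

```text
time: 13.23
eef_pos: [0.6005, -0.1385, 0.1314]
tcp_rot: [0.482, 0.554, -0.512, -0.445]
contact_force: [0.1, -0.2, -0.1]
opening: 1.003
time: 13.65
eef_pos: [0.6004, -0.1384, 0.2386]
tcp_rot: [0.482, 0.555, -0.512, -0.445]
contact_force: [0.2, -0.8, 0.6]
opening: 1.002
time: 14.07
eef_pos: [0.5759, 0.0362, 0.2379]
tcp_rot: [0.483, 0.555, -0.511, -0.445]
contact_force: [0.4, 0.2, 0.7]
opening: 1.004
time: 14.4
eef_pos: [0.5662, 0.1058, 0.2376]
tcp_rot: [0.482, 0.556, -0.512, -0.444]
contact_force: [0.5, -0.8, 0.0]
opening: 0.998
14.5 [0.5667 0.1038 0.2373] [-0.4788 -0.4607  0.8543] [-0.024   0.0058 -0.0008  0.0008 -0.0025  0.0022]
```

View pics/c9.png

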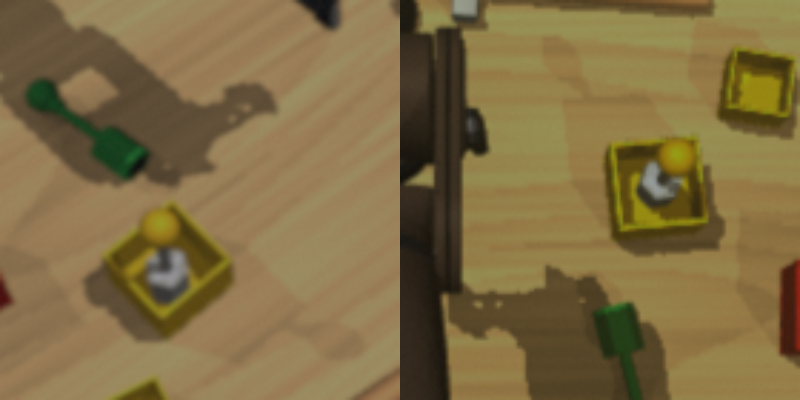

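Both views show the driver upright in the middle yellow bin with the knob on top, and the arm clear of it. I hold for a moment and then hand in.

```bash
python3 -m inch '[{"ax":0,"ay":0,"az":0,"x":0,"y":0,"z":0,"hand":-1},{"ax":0,"ay":0,"az":0,"x":0,"y":0,"z":0,"hand":-1},{"ax":0,"ay":0,"az":0,"x":0,"y":0,"z":0,"hand":-1}]' && python3 -c "from plant import sign_off; print(sign_off())"
```

```text
time: 14.75
eef_pos: [0.5667, 0.103, 0.2367]
tcp_rot: [0.483, 0.554, -0.511, -0.446]
contact_force: [-0.1, -0.6, -0.3]
opening: 1.002
the job is handed in; nothing more can be done
None
```

The yellow driver now stands upright in the middle-sized yellow bin with the knob on top, and I handed the job in at 14.75 s of the 51 s allowed.

- **Lift and swing:** I pinched the ball at 80 N (about 32.5 mm apart) and lifted the driver level. Opening bit by bit to about 34.3 mm let it swing down, and I tightened to 80 N again once it had settled.
- **Placing:** I tilted the tool 4.6° to correct the remaining lean, then lowered the driver until the vertical force went from about -3 to +4.5 N at the expected height. Only then did I let go, in small steps, and back straight up.

**Last checks:** the final scene and top views showed it standing inside the bin with the gripper clear. The wrist force was about zero. I never touched the red driver; it was outside the last crops, so I did not check it at the end.

**What failed or disagreed:**
- My first call was refused because the rows lacked keys; nothing moved.
- The views disagreed by a few millimetres on the knob's place along the pads after the swing (4 to 10 mm off centre) and on the hanging lean (about 2–6° before the tilt, roughly 1–5° after).
- The estimates of the bin's centre also differed by up to 6 mm, which the 17 mm of clearance in the bin covered.

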